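# Back the vial carousel up one notch

### The arm

A 7-joint arm with a two-finger parallel gripper is mounted at the origin on the work surface. World frame = base frame: x ahead of the robot, y to its left, z up, the work surface at z = 0. Lengths are in m, angles in rad, forces in N, time in s.
With the tool pointing down it reaches from about 0.425 to 0.95 m from the base axis. Payload 4.7 kg.
Tool frame: the origin (TCP) lies between the finger pads; the fingertips stand 25 mm ahead of it and the grasp point (between the pads) lies 6 mm ahead of it; z points along the fingers, y is the line along which they close (so a half turn about z gives the same grasp; the last joint's range is limited). The gripper opens to 85 mm and grips with 20 to 120 N. Pads are 22 mm wide; open, the fingers measure 114 mm over their backs; the gripper's body (76 mm by 85 mm) begins 54 mm behind the grasp point. The pads swing forward as they close: fully open they stand 13 mm farther back than shut.
Start: joints at [1.164, 0.469, -0.049, 1.532, 0.024, 1.141, -0.082], TCP at [0.249, -0.627, 0.256] pointing down, gripper open.
Joint ranges: [-2.59, 2.59], [-0.33, 1.99], [-1.39, 1.29], [0.1, 2.45], [-1.04, 4.18], [0.21, 1.99], [-2.66, 2.66]. Speed limits (rad/s): [2.57, 2.57, 3.14, 3.14, 3.14, 3.14, 3.14].

### API

Orientations are given as a 3x3 rotation matrix whose columns are the frame's x, y, z axes.
In Python, from rig import * gives the robot as it stands. Calls block until the motion is done:
- movep(position, orientation): joint-space move of the TCP to a pose.
- move_l(position, attitude=None, feed=0.15, until_force=None): straight line of the TCP; attitude=None keeps the orientation; feed is the mean speed in m/s. With until_force (N) it stops when the force on the tool has changed by that much, and returns True; else False.
- move_joints(angles): joint-space move.
- command_gripper(opening, newtons=None): finger opening in m; newtons is the grip in N (None keeps the last); returns when the fingers have stopped.
- sleep(seconds).
- inverse_kinematics(position, orientation): joint angles nearest the present ones, or None.
- sense(): the state.
- camera(name): name is "side" or "top" or "wrist"; returns (picture, depth): 420x560x3 uint8, red, green, blue; 420x560 float32, m along the optical axis (not along the pixel's ray), 0 where there is no reading.
- camera_params(name): a dict with "K" (3x3 intrinsics, pixels), "position" and "rotation" of the camera in the world; the wrist camera has in their place "tool_from_camera" (4x4, takes a point from camera to tool coordinates, whose origin is the TCP and whose axes are the flange's). Camera axes: x right, y down, z forward; pixel columns grow to the right and rows downward; lengths in m; the calibration is good to about 2 mm. A picture is of the moment at which its call begins: read the wrist's pose just before it. camera_params takes no time and is no camera call.
A pose or a line that the arm cannot do raises Unreachable and nothing moves.
- finish_job(): hands the job in; it is judged then, once.
The state is a dict: "time_s": time; "joint_pos": joint angles; "qd": joint speeds; "joint_efforts": joint torques, N m; "position": TCP position; "tcp_rot": TCP orientation; "wrist_force": force on the tool from outside, world axes, zero at the start; "ft_torque": the same for the moment, N m; "finger_gap": finger opening in m; "gripper_force": force on a finger pad.
Only numpy, scipy, OpenCV 4.12 (cv2) and the standard library are available. Lean on these libraries where they do the work, as an engineer would, in place of code of your own. Each camera call takes 0.05 s, during which the arm holds its last target. There are 200 camera calls.

### The job

The sample carousel has stepped one vial too far. With a fingertip flip its ratchet pawl up off the toothed rim so that it stays back, push the wheel backward (clockwise seen from above) by one notch only, then tip the pawl down again so that its nose sits fully in the next notch. Only push lightly on the pawl and the wheel, never grip them, and leave the bottle, beaker, rack and loose vial where they stand.

Things in the scene. Friction and masses are not known exactly. Their poses are not given: they have to be found in the camera images.
- carousel: The carousel unit, fixed on the bench: a light grey deck 300 x 315 mm, its top 45 mm above the bench, carrying a round toothed aluminium wheel and a ratchet pawl. Origin: on the wheel's vertical axis, at bench height, z up; the deck spans x -150 to +150 mm, y -190 to +125 mm. All 'carousel frame' values are in mm in this frame.
- wheel (a joint): Angle of the wheel, rad, counter-clockwise from above (forward) positive; starts at 0 to 0.05. One notch back with the pawl up is about -0.52. Standing between -0.55 and -0.40 it lets the pawl drop fully in the next notch; past -0.57 the nose lands on a tooth's crest. It needs about 0.1 N m, does not coast, stays where left. The lowered pawl stops it at about -0.045 (at -0.57 one notch back).
- wheel_hub (a point): Centre of the wheel's flat top (carousel frame 0, 0, 76). Hub radius 97 mm, round it 12 ratchet teeth, 30 degrees each, radius 97 to 115 mm, root z 64, crest z 76. Low capped vials 15 mm thick are fixed in the wheel 55 mm from its axis, tops at z 102; a low cap 32 mm wide is on the axis.
- pawl (a joint): Angle of the pawl, rad: 0 = down in the notch, positive = lifted, stop at 0.80. Above 0.2 the nose clears the teeth. It weighs about 150 g and has its dead centre at about 0.48: lifted beyond, it falls back to the stop and stays up; short of it, it falls down. About 1 to 2 N at the bar moves it.
- pawl_hinge (a point): Centre of the pawl's hinge, carousel frame (-75, -105, 88), axis along the carousel's y, on a steel post 18 x 24 mm. The pawl's arm (12 mm wide) runs from here 75 mm towards the carousel's +x to the nose.
- pawl_bar (a point): Middle of the free part of the pawl's thumb bar: dark steel, 14 mm thick, along the carousel's y, free for 24 mm inward (+y) and 30 mm outward (-y) of this point, only the deck beneath. Carousel frame: pawl down (-60, -140, 142); it swings over the hinge at 56 mm radius, at the stop (-103, -140, 136). Pushed along the carousel's -x it flips the pawl up, along +x it tips it down.
- pawl_nose (a point): Centre of the pawl's rounded nose (radius 4 mm), at the arm's end. With the pawl down it is at carousel frame (0, -105, 68.5), just clear of the upright face of a tooth on its +x side.
- needle_tip (a point): Lower end of the sampling needle, fixed, carousel frame (55, 0, 152). It hangs from a light arm 18 mm wide at z 186 to 200, x 44 to 139, held by a dark tower 22 x 30 mm at (135, 0) beside the wheel.
- post0_top (a point): Centre of the top of push post 0: one of four upright steel posts 12 mm thick and 55 mm tall (z 76 to 131 mm) that stand fixed on the wheel, 86 mm from its axis, 90 degrees apart, for pushing the wheel round. At wheel angle 0 it stands at 45 degrees counter-clockwise from the carousel's x axis.
- post1_top (a point): Centre of the top of push post 1: one of four upright steel posts 12 mm thick and 55 mm tall (z 76 to 131 mm) that stand fixed on the wheel, 86 mm from its axis, 90 degrees apart, for pushing the wheel round. At wheel angle 0 it stands at 135 degrees counter-clockwise from the carousel's x axis.
- post2_top (a point): Centre of the top of push post 2: one of four upright steel posts 12 mm thick and 55 mm tall (z 76 to 131 mm) that stand fixed on the wheel, 86 mm from its axis, 90 degrees apart, for pushing the wheel round. At wheel angle 0 it stands at 225 degrees counter-clockwise from the carousel's x axis.
- post3_top (a point): Centre of the top of push post 3: one of four upright steel posts 12 mm thick and 55 mm tall (z 76 to 131 mm) that stand fixed on the wheel, 86 mm from its axis, 90 degrees apart, for pushing the wheel round. At wheel angle 0 it stands at 315 degrees counter-clockwise from the carousel's x axis.
- bottle: Loose amber bottle with blue cap, 66 mm thick, 140 mm tall, on the bench; origin at its foot. Leave alone.
- beaker: Loose glass beaker, 66 mm wide, 85 mm tall, on the bench; origin at its foot. Leave alone.
- vial: Loose capped vial, 22 mm thick, 46 mm tall, standing on the deck's corner beside the wheel, on the -x, +y side; origin at its foot. Leave alone.
- rack: Loose white vial rack 70 x 160 x 40 mm, on the bench to the right of the carousel; origin under its centre. Leave alone.

How it is judged:
By the outcome, as a careful person would: the job done as asked, in the order asked, and still so for the second after the job is handed in, with the robot touching nothing.
It also fails if it takes over 51 s, if anything falls off the work surface, if the arm or the gripper's body presses on something with over 40 N, if the wrist force passes 120 N, or if a joint passes its speed limit or range.

## Working session

There is one attempt and no reset: what is moved stays moved. The work goes in short steps, each a Python script; the robot and the scene stay as the last script left them, time stands still between calls to the robot, and variables do not carry over. Pictures are saved under pics/ and viewed, at most 10 in all, crops included, and the job is handed in when it is done.

```bash
mkdir -p pics; ls
python3 - <<'E'
from rig import *
import cv2,numpy as np
for n in ("top","side"):
    p,d=camera(n); cv2.imwrite(f"pics/{n}0.png",p[:,:,::-1]); np.savez(f"{n}0.npz",p=p,d=d)
    c=camera_params(n); print(n,c["K"].tolist() if hasattr(c["K"],'tolist') else c["K"],np.round(c["position"],3),np.round(c["rotation"],3).tolist())
s=sense();print(s["time_s"],s["position"],np.round(s["tcp_rot"],3).tolist(),s["finger_gap"])
E
```

```text
pics
top [[470.56183745033707, 0.0, 279.62201513688905], [0.0, 470.56183745033707, 218.19163385745182], [0.0, 0.0, 1.0]] [0.428 0.031 1.582] [[-0.001, -0.995, 0.1], [-1.0, -0.0, -0.012], [0.012, -0.1, -0.995]]
side [[483.0160804803037, 0.0, 281.04170662752557], [0.0, 483.0160804803037, 204.12731093225577], [0.0, 0.0, 1.0]] [-0.159  0.749  1.01 ] [[-0.727, -0.448, 0.52], [-0.686, 0.496, -0.532], [-0.019, -0.744, -0.668]]
0.1 [ 0.24882952 -0.62693324  0.25536807] [[0.929, 0.369, -0.001], [0.369, -0.929, 0.002], [-0.0, -0.002, -1.0]] 0.08528429932967772
```

View pics/top0.png

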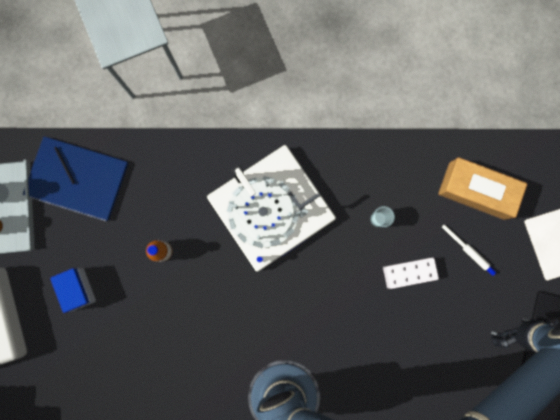

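View pics/side0.png

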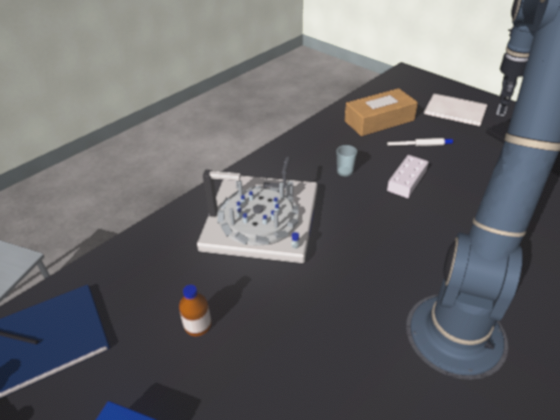

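The top view shows the deck with corners near (207,197), (287,146), (335,214) and (257,271), and the hub near (264,211). The needle tower is up-left (carousel +x) and the loose vial is at (260,259). The pawl is on the right, near (305,200). Next I'll fit the deck from depth.

```bash
cat > h.py <<'E'
import numpy as np,cv2
from rig import *
def cloud(d,K,R,t):
    v,u=np.indices(d.shape); K=np.array(K)
    P=np.stack([(u-K[0,2])/K[0,0]*d,(v-K[1,2])/K[1,1]*d,d],-1)
    return P@np.array(R).T+np.array(t)
def wristpose():
    s=sense(); T=np.eye(4); T[:3,:3]=s["tcp_rot"]; T[:3,3]=s["position"]
    return T@np.array(camera_params("wrist")["tool_from_camera"])
def fitdeck(P,mask):
    pts=(P[mask][:,:2]*1000).astype(np.float32)
    return cv2.minAreaRect(pts)
E
python3 - <<'E'
from h import *
z=np.load("top0.npz"); c=camera_params("top")
P=cloud(z["d"],c["K"],c["rotation"],c["position"])
m=np.zeros(z["d"].shape,bool); m[140:280,200:345]=True
m&=(z["d"]>0)&(P[...,2]>.035)&(P[...,2]<.055)
m=cv2.morphologyEx(m.astype(np.uint8),cv2.MORPH_OPEN,np.ones((3,3)))>0
print(fitdeck(P,m),m.sum())
print("hub px",P[211,264])
print("camT",np.round(camera_params("wrist")["tool_from_camera"],3).tolist(),np.round(camera_params("wrist")["K"],1).tolist())
E
```

```text
((619.020263671875, 39.820709228515625), (303.4285888671875, 314.5541687011719), 33.932228088378906) 4151
hub px [0.60197846 0.06234336 0.0846143 ]
camT [[-0.002, -0.961, -0.275, 0.069], [1.0, -0.001, -0.001, -0.001], [0.001, -0.275, 0.961, -0.118], [0.0, 0.0, 0.0, 1.0]] [[374.7, 0.0, 275.9], [0.0, 374.7, 212.6], [0.0, 0.0, 1.0]]
```

```bash
cat >> h.py <<'E'
import json,os
def car():
    if os.path.exists("car.json"): x,y,a=json.load(open("car.json"))
    else: x,y,a=.601,.067,np.radians(33.9)
    c,s=np.cos(a),np.sin(a); return np.array([x,y,0]),np.array([[c,-s,0],[s,c,0],[0,0,1]])
def pose(p_mm,ang=0.):
    """carousel-frame tip position (mm) + tool-x direction angle in carousel frame -> TCP pose"""
    O,R=car(); c,s=np.cos(ang),np.sin(ang)
    A=R@np.array([[c,s,0],[s,-c,0],[0,0,-1.]])
    return O+R@(np.array(p_mm)/1000)+[0,0,.025],A
def look(name,save=True):
    T=wristpose(); p,d=camera("wrist"); cv2.imwrite(f"pics/{name}.png",p[:,:,::-1])
    P=cloud(d,camera_params("wrist")["K"],T[:3,:3],T[:3,3]); O,R=car()
    C=((P-O)@R)*1000; C[d<=0]=np.nan; np.savez(name,p=p,C=C); return p,C
def posts(C):
    r=np.hypot(C[...,0],C[...,1]); m=(C[...,2]>122)&(C[...,2]<140)&(r>70)&(r<104)
    n,l,st,ce=cv2.connectedComponentsWithStats(m.astype(np.uint8))
    for i in range(1,n):
        if st[i,4]>15:
            q=C[l==i].mean(0); q2=(C[l==i].max(0)+C[l==i].min(0))/2; print("post",np.round(q,1),np.round(q2[:2],1),"deg",round(np.degrees(np.arctan2(q[1],q[0])),1),st[i,4],np.round(ce[i]))
def bar(C):
    m=(C[...,2]>128)&(C[...,2]<155)&(C[...,1]<-113)&(C[...,1]>-180)&(abs(C[...,0]+80)<60)
    q=C[m]; print("bar",m.sum(),np.round(np.median(q,0),1) if m.sum() else "",np.round(q.min(0),1) if m.sum() else "",np.round(q.max(0),1) if m.sum() else "")
E
python3 - <<'E'
from h import *
p,A=pose([-40,-40,300]); movep(p,A); command_gripper(0.0,20)
p,C=look("w1"); posts(C); bar(C)
m=np.nan_to_num((C[...,2]>38)&(C[...,2]<52)).astype(np.uint8)
m=cv2.morphologyEx(m,cv2.MORPH_OPEN,np.ones((5,5)))>0
print(fitdeck(C/1000,m)); s=sense(); print(s["time_s"],s["position"],s["finger_gap"],s["wrist_force"])
E
```

```text
post [ 62.6 -55.3 130.5] [ 62.7 -55.2] deg -41.4 201 [297.  61.]
post [ 57.7  64.7 130. ] [57.8 65.5] deg 48.3 231 [143.  68.]
post [-57.1 -60.3 130. ] [-57.8 -60.2] deg -133.5 167 [301. 209.]
post [-62.3  59.7 129.8] [-63.   60.6] deg 136.2 183 [163. 215.]
bar 1057 [ -58.6 -140.3  147.8] [ -67.  -166.6  141. ] [ -53.3 -113.1  151.2]
((-66.09444427490234, -104.56301879882812), (465.45733642578125, 384.4744873046875), 89.84410858154297)
3.4917 [0.59012524 0.01148852 0.32502086] -0.0004534497407846649 [ 0.00834294 -0.26378711 -0.26358816]
```

View pics/w1.png

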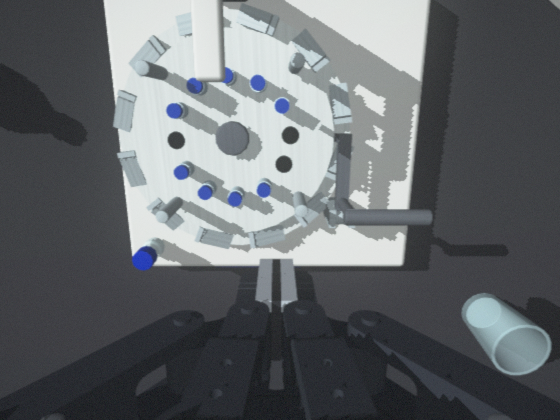

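The wrist view shows four posts, (297,61), (143,68), (301,209) and (163,215). The pawl bar runs from (340,217) to (430,217), the pawl is down, and the beaker and loose vial are clear. The post mean puts the hub 2 mm along +y, with the wheel at about +0.04. I'll correct the frame and flip the pawl.

Run:
```python
from h import *
O,R=car(); O=O+R@[.0002,.0022,0]; json.dump([O[0],O[1],np.radians(33.9)],open("car.json","w"))
C=np.load("w1.npz")["C"]-[.2,2.2,0]
m=(C[...,2]>135)&(C[...,2]<155)&(C[...,1]<-118)&(C[...,1]>-168)&(abs(C[...,0]+60)<20)
q=C[m]; print("bar slope dx/dy",np.polyfit(q[:,1],q[:,0],1), q[:,1].min())
movep(*pose([-30,-143,165])); move_l(pose([-30,-143,122])[0],feed=.12)
f0=sense()["wrist_force"]
print(move_l(pose([-83,-143,122])[0],feed=.05,until_force=8)); s=sense()
print(((s["position"]-car()[0])@car()[1]*1000).round(1),(s["wrist_force"]-f0).round(2))
move_l(pose([-65,-143,122])[0],feed=.1); move_l(pose([-65,-143,200])[0],feed=.2)
movep(*pose([-40,-40,300])); p,C=look("w2"); posts(C); bar(C); print(sense()["time_s"])
```

```text
bar slope dx/dy [ 1.38210341e-02 -5.71637597e+01] -167.9359102468096
False
[ -82.6 -142.9  147.1] [-1.28  0.04 -0.65]
post [ 62.5 -57.5 130.5] [ 62.7 -57.4] deg -42.6 204 [298.  58.]
post [ 57.5  62.5 129.9] [57.5 63.2] deg 47.4 239 [144.  66.]
post [-13.8 -99.1 133.8] [-19.6 -99.1] deg -97.9 190 [348. 158.]
post [-57.4 -62.5 130. ] [-58.2 -62.6] deg -132.6 167 [302. 208.]
post [-62.5  57.6 129.8] [-63.4  58.2] deg 137.4 180 [163. 214.]
bar 1025 [-100.9 -140.8  142.2] [-109.2 -168.7  133.5] [ -96.5 -113.   145.4]
7.4833
```

View pics/w2.png

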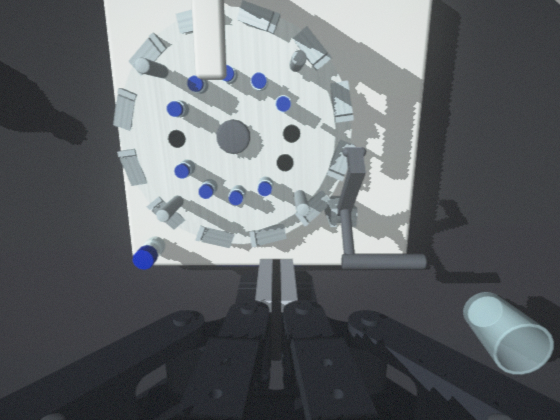

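The pawl is up at its stop: the bar is at (345–425,262) and the nose at (355,150). Next I'll push post 1, at (163,214), clockwise.

```bash
cat > push.py <<'E'
from h import *
import sys
def fp(phi,gap,z):
    er=np.array([np.cos(phi),np.sin(phi)]); et=np.array([-er[1],er[0]])
    c=86*er+(17+gap)*et; return pose([*c,z],phi-np.pi/2)
def push(p0,th1):
    ph0=p0; ph1=np.radians(135)+th1; off=.0
    movep(*fp(ph0,12,170)); move_l(fp(ph0,12,107)[0],feed=.12)
    f0=sense()["wrist_force"]
    hit=False; n=3
    for k in range(n+1):
        p,A=fp(ph0+(ph1-ph0)*k/n,0,107); hit=move_l(p,A,feed=.05,until_force=10)
        if hit: break
    s=sense(); print("hit",hit,k,(s["wrist_force"]-f0).round(2))
    p,A=fp(ph1,8,107); move_l(p,feed=.08) if not hit else None
    p=sense()["position"].copy(); p[2]+=.08; move_l(p,feed=.2)
E
python3 - <<'E'
from push import *
push(np.radians(137.4),-.465)
movep(*pose([-40,-40,300])); p,C=look("w3"); posts(C); bar(C); print(sense()["time_s"])
E
```

```text
hit False 3 [-0.98  1.23 -0.65]
post [ 80.9  26.7 130.6] [81.2 27.1] deg 18.3 207 [192.  33.]
post [ 26.1 -80.7 130.5] [ 26.1 -81.1] deg -72.1 191 [331. 108.]
post [-13.8 -99.2 133.9] [-20. -99.] deg -97.9 195 [353. 159.]
post [-26.   81.  129.9] [-26.6  82. ] deg 107.8 197 [135. 172.]
post [-80.8 -25.9 130. ] [-81.8 -25.8] deg -162.2 165 [264. 235.]
bar 1027 [-101.4 -140.7  142.2] [-110.4 -168.9  135.1] [ -96.3 -113.1  145.4]
12.1083
```

View pics/w3.png

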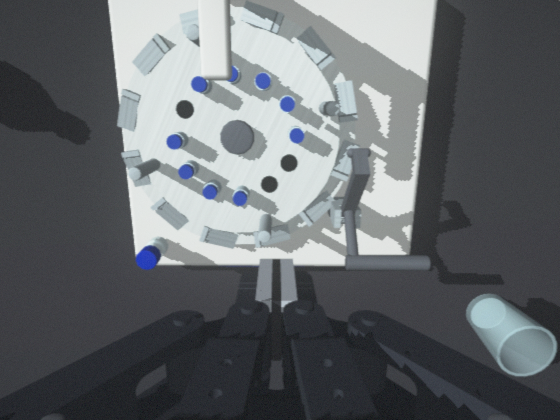

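The wheel is at −0.47 and the pawl is still up. Now I'll tip the pawl down.

Run:
```python
from h import *
movep(*pose([-135,-143,170])); move_l(pose([-135,-143,119])[0],feed=.12)
f0=sense()["wrist_force"]
print(move_l(pose([-84,-143,119])[0],feed=.05,until_force=8)); s=sense()
print(((s["position"]-car()[0])@car()[1]*1000).round(1),(s["wrist_force"]-f0).round(2))
move_l(pose([-105,-143,119])[0],feed=.1); move_l(pose([-105,-143,200])[0],feed=.2)
movep(*pose([-40,-40,300])); p,C=look("w4"); posts(C); bar(C); print(sense()["time_s"])
```

```text
False
[ -84.4 -143.1  143.9] [-0.93 -0.74  0.79]
post [ 80.9  27.1 130.7] [81.2 27.6] deg 18.5 187 [186.  31.]
post [ 26.1 -80.8 130.5] [ 26.  -81.1] deg -72.1 186 [327. 106.]
post [-26.   81.  129.7] [-26.5  81.7] deg 107.8 203 [131. 172.]
post [-80.9 -26.  130. ] [-81.8 -25.7] deg -162.2 167 [260. 233.]
bar 1152 [ -58.8 -140.9  147.8] [ -67.1 -169.3  141.2] [ -53.4 -113.   151. ]
16.275
```

View pics/w4.png

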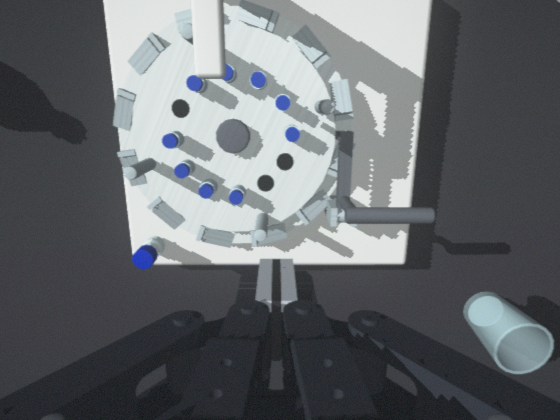

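The bar is back exactly where it was at the start with the pawl down (median −58.8, 147.8). The wheel still stands at −0.47, and the vial and beaker haven't moved. I'm handing the job in.

```bash
python3 -c "
from rig import *
print(finish_job())"
```

```text
the job is handed in; nothing more can be done
None
```

The job is handed in at about 16 s: I flipped the pawl up, pushed the wheel back one notch to about −0.47 rad, and tipped the pawl fully down again. The loose vial and beaker are visibly unmoved; I did not re-image the bottle and rack, but the arm did not go near them.

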